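# Pump up the rinse canister

### The job

Bring the steel rinse canister up to pressure: first shut its vent by pushing the black button on the side of the can fully in, then push the pump knob on top down and let it spring back, stroke after stroke, until the pressure pin beside it has popped fully out. Push with the fingertips only: the canister stays standing where it is and is not lifted, nothing touches the pin, and the things standing round about stay where they are. Finish with the knob back up and the pin still out.

Things in the scene. Friction and masses are not known exactly. Their poses are not given: they have to be found in the camera images.
- canister: Round steel can with a grey ribbed lid, 110 mm wide (lid 121 mm), lid top 141 mm above the bench, about 1.8 kg, standing loose on the bench on a rubber foot. Origin at the centre of its underside, z up. In its frame: the pump knob is on the axis, the pressure pin on the lid at y = -41 mm, the vent valve on the side that faces -x, an outlet nipple at the back at x = +52 to +82 mm.
- plunger_top (a point): Centre of the flat top of the black mushroom-shaped pump knob (44 mm wide, top face 24 mm wide), 216 mm above the bench when up; moves straight down with the knob. At the bottom of the stroke it is still 14 mm higher than the top of the pin when that is out.
- plunger (a joint): Pump stroke in m: 0 = knob up (its own spring brings it back as soon as it is let go, in under 0.5 s), 0.025 = bottom of the stroke. Pushing takes 7 to 12 N. Pressure is gained as the knob comes back up; a stroke of 15 mm or more gains fully, a shorter one less or nothing. 3 to 5 full strokes are needed, depending on how full the can is; with the vent open pumping gains nothing.
- pin_tip (a point): Centre of the top of the pressure pin, a steel pin 9 mm thick with a turned groove, in a hexagonal aluminium collar 18 mm wide whose top is 153 mm above the bench. When in, its top stands 2 mm above the collar.
- pin (a joint): How far the pressure pin has come out, in m: 0 = in, 0.022 = fully out (top 24 mm above the collar). It does not move in the first strokes; once the pressure is there it comes out in the last two or three, about 10 mm a stroke, and can rest at 2, 7, 12 or 17 mm, which is not yet fully out. It keeps its height (within 1 mm) between strokes while the vent is shut.
- vent (a joint): Vent button in m: 0 = pushed fully in, at its stop (shut); up to 0.014 = pulled out (open), where it starts. It slides level, along the canister's x axis, and stays where it is left; about 3 N move it.
- vent_face (a point): Centre of the outer face of the round black vent button (22 mm wide, 10 mm thick, standing on edge with its axis level), 106 mm above the bench. It lies at x = -82 mm, y = 0 in the canister's frame when pushed in, farther out when open; the face looks to the canister's -x. Push it level towards the can's axis, that is towards the pump knob seen from above. Behind it a metal collar 26 mm wide reaches out to x = -70 mm.
- stain_bottle: Bystander: dark dropper flask with black cap, 44 mm wide, 94 mm tall; origin under its centre.
- sample_cup: Bystander: white sample cup with red screw cap, 49 mm wide, 60 mm tall; origin under its centre.
- oil_bottle: Bystander: small brown dropper bottle, 26 mm wide, 86 mm tall; origin under its centre.
- petri_dish: Bystander: round petri dish, 62 mm wide, 15 mm tall; origin under its centre.
- slide_case: Bystander: grey slide case, 89 x 98 x 34 mm; origin under its centre.

How it is judged:
By the outcome, as a careful person would: the job done as asked, in the order asked, and still so for the second after the job is handed in, with the robot touching nothing.
It also fails if it takes over 58 s, if anything falls off the work surface, if the arm or the gripper's body presses on something with over 40 N, if the wrist force passes 120 N, or if a joint passes its speed limit or range.

### The arm

A 6-joint arm with a two-finger parallel gripper is mounted at the origin on a cart in front of the work surface, level with it; the furniture and walls round the work are solid. World frame = base frame: x ahead of the robot, y to its left, z up, the work surface at z = 0. Lengths are in m, angles in rad, forces in N, time in s.
With the tool pointing down it reaches from about 0.275 to 0.725 m from the base axis. Payload 15.9 kg.
Tool frame: the origin (TCP) lies on the centre line of the jaws, within the pads' length; the fingertips stand 11 mm ahead of it and the grasp point (between the pads) lies 8 mm behind it; z points along the fingers, x is the direction in which the jaws open and shut, and the axes are right-handed (so a half turn about z gives the same grasp; the last joint's range is limited). The gripper opens to 85 mm and grips with 20 to 120 N. Pads are 22 mm wide; open, the fingers measure 114 mm over their backs; the gripper's body (76 mm by 85 mm) begins 54 mm behind the grasp point. The pads swing forward as they close: fully open they stand 13 mm farther back than shut.
Start: joints at [-1.139, 0.213, -0.034, 1.323, 0, 1.571], TCP at [0.209, -0.454, 0.219] pointing down, gripper open.
Joint ranges: [-2.98, 2.98], [-0.74, 1.72], [-1.14, 1.35], [-2.1, 2.04], [-1.57, 1.44], [-3.14, 3.14]. Speed limits (rad/s): [1.89, 1.89, 2.39, 2.57, 3.14, 3.14].

### API

Orientations are given as a 3x3 rotation matrix whose columns are the frame's x, y, z axes.
In Python, from workcell import move_pose, movel, move_joints, set_gripper, sleep, solve_ik, state, snapshot, camera_params, MotionError, job_done gives the robot as it stands. Calls block until the motion is done:
- move_pose(position, orientation): joint-space move of the TCP to a pose.
- movel(position, v=0.15, rot=None, threshold=None): straight line of the TCP; rot=None keeps the orientation; v is the mean speed in m/s. With threshold (N) it stops when the force on the tool has changed by that much, and returns True; else False.
- move_joints(angles): joint-space move.
- set_gripper(opening, strength=None): opening from 0.0 (shut) to 1.0 (fully open); strength is the grip in N (None keeps the last); returns when the fingers have stopped.
- sleep(seconds).
- solve_ik(position, orientation): joint angles nearest the present ones, or None.
- state(): the state.
- snapshot(name): name is "scene" or "top" or "wrist"; returns the picture (480x640x3 uint8, red, green, blue); there is no depth.
- camera_params(name): a dict with "K" (3x3 intrinsics, pixels), "view" (4x4, takes a point from world to camera coordinates). Camera axes: x right, y up, looking along -z (the intrinsics and any distortion apply to the point x, -y, -z); pixel columns grow to the right and rows downward; lengths in m; the calibration is good to about 2 mm. A picture is of the moment at which its call begins: read the wrist's pose just before it. camera_params takes no time and is no camera call; for the wrist camera it gives the pose at the moment of the call.
A pose or a line that the arm cannot do raises MotionError and nothing moves.
- job_done(): hands the job in, once; it reports no verdict.
The state is a dict: "clock": time; "joint_positions": joint angles; "qvel": joint speeds; "effort": joint torques, N m; "tool_pos": TCP position; "orientation": TCP orientation; "ft_force": force on the tool from outside, world axes, zero at the start; "ft_torque": the same for the moment, N m; "grip_width": opening from 0.0 (shut) to 1.0 (fully open).
Only numpy, scipy, OpenCV 4.12 (cv2) and the standard library are available. Lean on these libraries where they do the work, as an engineer would, in place of code of your own. Each camera call takes 0.05 s, during which the arm holds its last target.

## Working session

There is one attempt and no reset: what is moved stays moved. The work goes in short steps, each a Python script; the robot and the scene stay as the last script left them, time stands still between calls to the robot, and variables do not carry over. Pictures are saved under pics/ and viewed, and the job is handed in when it is done.

```bash
mkdir -p pics; ls
python3 - <<'E'
from workcell import *
import cv2,numpy as np
for n in ["scene","top","wrist"]:
    im=snapshot(n); cv2.imwrite(f"pics/{n}0.png",im[:,:,::-1])
    p=camera_params(n); print(n,p)
s=state();print(s["clock"],s["tool_pos"],s["ft_force"],s["grip_width"])
E
```

```text
pics
scene {'K': array([[502.94334378,   0.        , 317.73753369],
       [  0.        , 502.94334378, 246.95698901],
       [  0.        ,   0.        ,   1.        ]]), 'view': array([[-0.52293425, -0.85230499, -0.01076918,  0.57080768],
       [ 0.48650853, -0.3088253 ,  0.81727375, -0.29236151],
       [-0.69989229,  0.42214114,  0.57614897, -0.76774557],
       [ 0.        ,  0.        ,  0.        ,  1.        ]])}
top {'K': array([[529.97722117,   0.        , 316.85442556],
       [  0.        , 529.97722117, 243.10821572],
       [  0.        ,   0.        ,   1.        ]]), 'view': array([[ 0.00557299, -0.99978146,  0.02014876,  0.30772917],
       [ 0.99863653,  0.00661018,  0.05178211, -0.56693341],
       [-0.05190398,  0.01983271,  0.99845513, -1.19941043],
       [ 0.        ,  0.        ,  0.        ,  1.        ]])}
wrist {'K': array([[387.70721494,   0.        , 326.01756896],
       [  0.        , 387.70721494, 239.0700233 ],
       [  0.        ,   0.        ,   1.        ]]), 'view': array([[ 4.17609232e-01, -9.08626623e-01, -4.33827872e-04,
        -5.01105287e-01],
       [ 8.70818004e-01,  4.00368411e-01, -2.85273798e-01,
         3.72600580e-02],
       [ 2.59381059e-01,  1.18755187e-01,  9.58445967e-01,
        -3.78659648e-01],
       [ 0.00000000e+00,  0.00000000e+00,  0.00000000e+00,
         1.00000000e+00]])}
0.15 [ 0.20915391 -0.45388486  0.21816605] [0.30905365 0.47204204 0.96805197] 1.002526573401064
```

View pics/scene0.png

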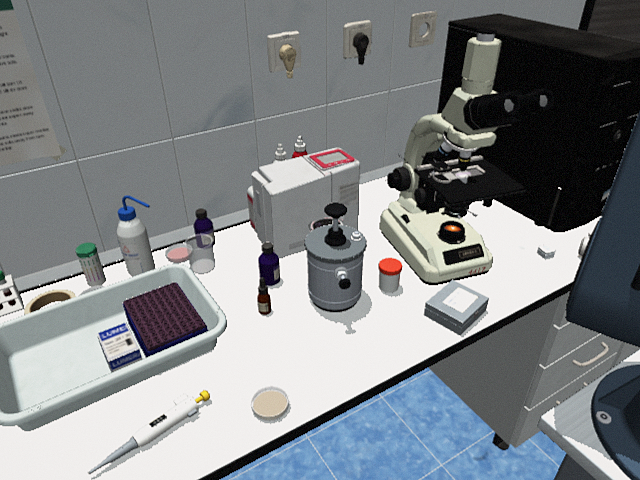

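View pics/top0.png

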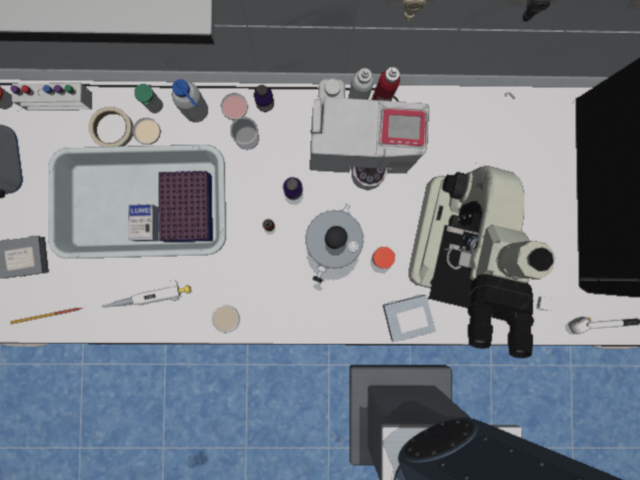

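View pics/wrist0.png

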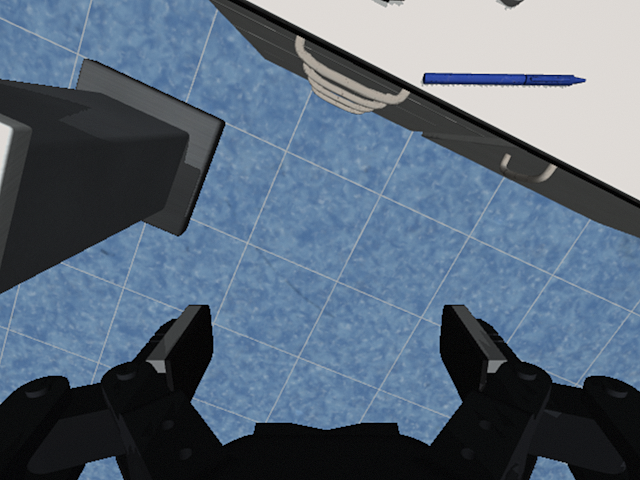

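The can is at about (335,240) in the top view, with the knob at (336,238), the pin at (353,246) and the vent at (318,278). In the scene view the knob is at (336,210) and the vent at (343,283). I'll zoom in next.

Run:
```python
import cv2
a=cv2.imread("pics/top0.png")[190:310,255:415]; cv2.imwrite("pics/top0z.png",cv2.resize(a,(800,600),interpolation=cv2.INTER_CUBIC))
a=cv2.imread("pics/scene0.png")[195:325,250:410]; cv2.imwrite("pics/scene0z.png",cv2.resize(a,(736,598),interpolation=cv2.INTER_CUBIC))
```

```text
(no output)
```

View pics/top0z.png

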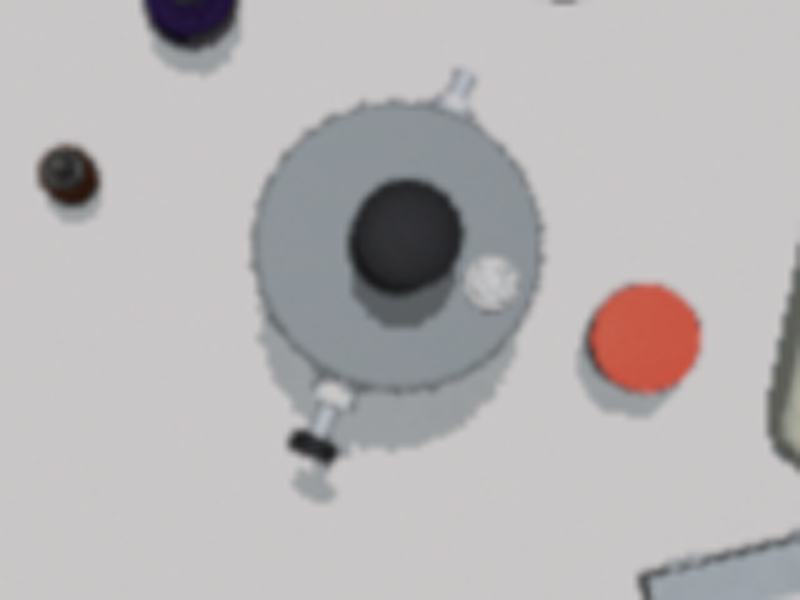

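View pics/scene0z.png

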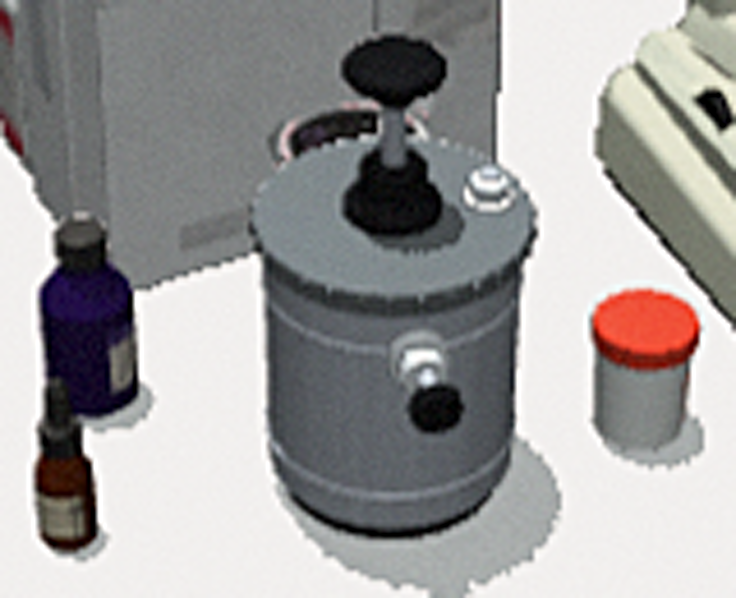

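```bash
cat > h.py <<'E'
import numpy as np
from workcell import *
def ray(p,uv):
    K=p["K"];V=p["view"];R=V[:3,:3];c=-R.T@V[:3,3]
    d=np.linalg.inv(K)@np.array([uv[0],uv[1],1.]); d=R.T@(d*[1,-1,-1]); return c,d
def atz(p,uv,z):
    c,d=ray(p,uv); return c+d*(z-c[2])/d[2]
def proj(p,X):
    x=p["view"][:3,:3]@np.asarray(X)+p["view"][:3,3]; x=p["K"]@(x*[1,-1,-1]); return x[:2]/x[2]
def tri(l):
    A=0;b=0
    for p,uv in l:
        c,d=ray(p,uv);d=d/np.linalg.norm(d);M=np.eye(3)-np.outer(d,d);A=A+M;b=b+M@c
    return np.linalg.solve(A,b)
E
python3 - <<'E'
from h import *
np.set_printoptions(precision=4,suppress=True)
t=camera_params("top");s=camera_params("scene")
for n,uv,z in [("lid",(334.6,239.2),.141),("knob",(336.2,237.4),.207),("pin",(353.2,246.4),.155),("vent",(317.6,279.2),.106),("nip",(347.6,205),.1),("cup",(384,257.6),.06),("oil",(268.2,224.5),.086)]:
    print(n,atz(t,uv,z))
for n,uv,z in [("knob",(335.65,210.2),.207),("vent",(345,283.9),.106),("pin",(356.3,233.7),.155)]: print("s",n,atz(s,uv,z))
print("tri knob",tri([(t,(336.2,237.4)),(s,(335.65,210.2))]),"vent",tri([(t,(317.6,279.2)),(s,(345,283.9))]),"pin",tri([(t,(353.2,246.4)),(s,(356.3,233.7))]))
E
```

```text
lid [0.5666 0.2775 0.141 ]
knob [0.5661 0.278  0.207 ]
pin [0.5514 0.2407 0.155 ]
vent [0.4843 0.3111 0.106 ]
nip [0.6421 0.2479 0.1   ]
cup [0.5316 0.1645 0.06  ]
oil [0.6004 0.4172 0.086 ]
s knob [0.5698 0.2787 0.207 ]
s vent [0.4839 0.3134 0.106 ]
s pin [0.5481 0.2452 0.155 ]
tri knob [0.5667 0.2792 0.2087] vent [0.4847 0.3118 0.1047] pin [0.5521 0.2411 0.1513]
```

```bash
cat >> h.py <<'E'
A=np.array([.5665,.2783]); th=np.arctan2(-.374,.9275)
X=np.array([np.cos(th),np.sin(th),0]);Y=np.array([-np.sin(th),np.cos(th),0]);Z=np.array([0,0,1.])
def C(x,y,z): return np.array([A[0],A[1],0])+x*X+y*Y+z*Z
def Rt(tilt,flip=1): # tool z tilted from down toward can +x
    a=np.radians(tilt); z=np.cos(a)*-Z+np.sin(a)*X; x=flip*Y; return np.column_stack([x,np.cross(z,x),z])
E
python3 - <<'E'
from h import *
np.set_printoptions(precision=3,suppress=True)
for tilt in (0,15,30,45,60,75,90):
  for f in (1,-1):
    R=Rt(tilt,f)
    o=[]
    for d in (-.15,-.11,-.085):
        q=solve_ik(C(d,0,.106)-R[:,2]*.011,R); o.append(q)
    print(tilt,f,o[0],o[2])
for f in (1,-1):print(solve_ik(C(0,0,.24),Rt(0,f)), [solve_ik(C(0,0,.24),np.column_stack([f*X,-f*Y,-Z]))])
E
```

```text
0 1 [ 0.664  0.339 -0.126  1.106  0.     1.047] [ 0.566  0.409 -0.023  1.139  0.     0.95 ]
0 -1 [ 0.664  0.339 -0.126  1.106  0.    -2.094] [ 0.566  0.409 -0.023  1.139  0.    -2.192]
15 1 [ 0.815  0.246 -0.285  0.942 -0.243  1.187] [ 0.701  0.292 -0.225  0.929 -0.231  1.07 ]
15 -1 [ 0.815  0.246 -0.285  0.942 -0.243 -1.955] [ 0.701  0.292 -0.225  0.929 -0.231 -2.072]
30 1 [ 0.975  0.223 -0.409  0.817 -0.511  1.326] [ 0.847  0.24  -0.391  0.749 -0.491  1.182]
30 -1 [ 0.975  0.223 -0.409  0.817 -0.511 -1.815] [ 0.847  0.24  -0.391  0.749 -0.491 -1.959]
45 1 [ 1.121  0.277 -0.491  0.736 -0.783  1.477] [ 0.985  0.263 -0.518  0.591 -0.765  1.289]
45 -1 [ 1.121  0.277 -0.491  0.736 -0.783 -1.665] [ 0.985  0.263 -0.518  0.591 -0.765 -1.853]
60 1 [ 1.236  0.409 -0.518  0.727 -1.045  1.667] [ 1.098  0.36  -0.602  0.454 -1.04   1.392]
60 -1 [ 1.236  0.409 -0.518  0.727 -1.045 -1.475] [ 1.098  0.36  -0.602  0.454 -1.04  -1.749]
75 1 [ 1.307  0.629 -0.449  0.912 -1.284  2.006] [ 1.169  0.518 -0.635  0.35  -1.308  1.501]
75 -1 [ 1.307  0.629 -0.449  0.912 -1.284 -1.136] [ 1.169  0.518 -0.635  0.35  -1.308 -1.64 ]
90 1 [ 1.331  1.106 -0.163  1.873 -1.427  3.142] [ 1.194  1.101 -0.179  1.862 -1.564  3.142]
90 -1 [ 1.331  1.106 -0.163  1.873 -1.427 -0.   ] [ 1.194  1.101 -0.179  1.862 -1.564 -0.   ]
[0.457 0.504 0.434 1.501 0.    0.84 ] [array([0.457, 0.504, 0.434, 1.501, 0.   , 2.411])]
[ 0.457  0.504  0.434  1.501  0.    -2.302] [array([ 0.457,  0.504,  0.434,  1.501,  0.   , -0.731])]
```

Run:
```python
from h import *
np.set_printoptions(precision=3,suppress=True)
t=camera_params("top");s=camera_params("scene")
for z in (.2,.25,.3,.35,.4): print(z,atz(t,(480,347),z),atz(t,(520,354),z),atz(t,(540,255),z),atz(s,(548,100),z),atz(s,(513,107),z),atz(s,(482,40),z))
print("case",atz(t,(412,318),.034),"petri",atz(t,(225,319),.015),"edge",atz(t,(300,344),0))
for r in (.2,.25,.3):
  for z in (.3,.4,.5,.6):
    for R in (np.diag([1,-1,-1.]),):
      q=solve_ik([r*np.cos(-1.139+0),r*np.sin(-1.139),z],np.array([[0,1,0],[1,0,0],[0,0,-1.]])); print(r,z,q)
```

```text
0.2 [0.357 0.    0.2  ] [ 0.344 -0.077  0.2  ] [ 0.535 -0.119  0.2  ] [ 0.762 -0.565  0.2  ] [ 0.777 -0.438  0.2  ] [ 1.364 -0.937  0.2  ]
0.25 [0.365 0.017 0.25 ] [ 0.352 -0.057  0.25 ] [ 0.533 -0.097  0.25 ] [ 0.674 -0.433  0.25 ] [ 0.687 -0.32   0.25 ] [ 1.214 -0.767  0.25 ]
0.3 [0.372 0.033 0.3  ] [ 0.36  -0.037  0.3  ] [ 0.532 -0.074  0.3  ] [ 0.586 -0.301  0.3  ] [ 0.597 -0.201  0.3  ] [ 1.064 -0.597  0.3  ]
0.35 [0.379 0.05  0.35 ] [ 0.368 -0.016  0.35 ] [ 0.53  -0.052  0.35 ] [ 0.497 -0.169  0.35 ] [ 0.508 -0.082  0.35 ] [ 0.915 -0.427  0.35 ]
0.4 [0.386 0.066 0.4  ] [0.375 0.004 0.4  ] [ 0.529 -0.03   0.4  ] [ 0.409 -0.038  0.4  ] [0.418 0.037 0.4  ] [ 0.765 -0.257  0.4  ]
case [0.398 0.098 0.034] petri [0.392 0.517 0.015] edge [0.335 0.348 0.   ]
0.2 0.3 [-1.139 -0.404 -0.375  1.6    0.    -1.139]
0.2 0.4 [-1.139 -0.34  -0.076  1.834  0.    -1.139]
0.2 0.5 None
0.2 0.6 None
0.25 0.3 [-1.139 -0.301 -0.316  1.556  0.    -1.139]
0.25 0.4 [-1.139 -0.245 -0.018  1.798  0.    -1.139]
0.25 0.5 None
0.25 0.6 None
0.3 0.3 [-1.139 -0.198 -0.244  1.525  0.    -1.139]
0.3 0.4 [-1.139 -0.148  0.054  1.773  0.    -1.139]
0.3 0.5 None
0.3 0.6 None
```

Run:
```python
from h import *
import cv2
np.set_printoptions(precision=3,suppress=True)
set_gripper(0.0)
move_joints([-1.139,-.37,-.23,1.7,0,1.4])
move_joints([1.12,-.37,-.23,1.7,0,1.4])
R=Rt(45)
p=C(-.15,0,.098)-R[:,2]*.011; print(p)
move_pose(p,R)
s=state();print(s["clock"],s["tool_pos"],s["ft_force"],s["grip_width"])
for n in ["scene","top","wrist"]: cv2.imwrite(f"pics/{n}1.png",snapshot(n)[:,:,::-1])
```

```text
[0.42  0.337 0.106]
6.85 [0.42  0.338 0.106] [-0.373  0.826  0.527] -0.0023753553610144297
```

Run:
```python
import cv2,numpy as np
b=cv2.imread("pics/scene1.png")[190:340,240:440]
t=cv2.imread("pics/top1.png")[190:340,220:420]
cv2.imwrite("pics/c1.png",np.hstack([cv2.resize(b,(400,300)),cv2.resize(t,(400,300))]))
```

```text
(no output)
```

View pics/c1.png

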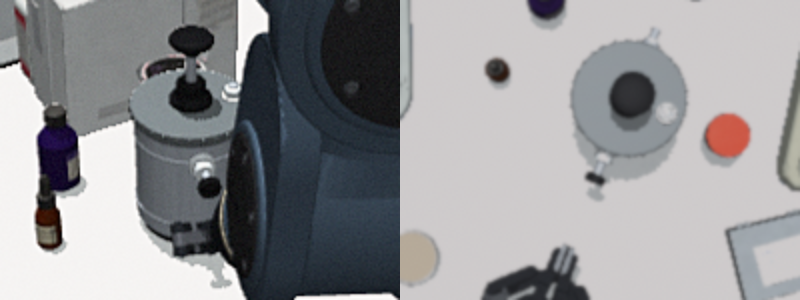

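View pics/wrist1.png

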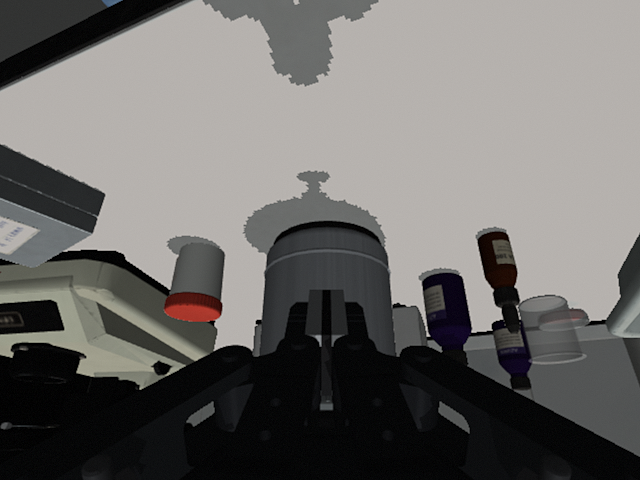

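```bash
python3 - <<'E'
from h import *
import cv2
np.set_printoptions(precision=4,suppress=True)
R=Rt(45)
P=lambda d: C(d,0,.098)-R[:,2]*.011
movel(P(-.113),v=.1)
sleep(.2)
s=state();f0=s["ft_force"];print(f0)
cv2.imwrite("pics/top2.png",snapshot("top")[:,:,::-1])
h=movel(P(-.087),v=.02,threshold=6.5)
s=state();print(h,s["clock"],(s["tool_pos"]-C(0,0,0))@X, s["ft_force"]-f0,(s["ft_force"]-f0)@X)
cv2.imwrite("pics/top3.png",snapshot("top")[:,:,::-1])
cv2.imwrite("pics/scene3.png",snapshot("scene")[:,:,::-1])
E
python3 - <<'E'
import cv2,numpy as np
o=[cv2.resize(cv2.imread(f"pics/top{i}.png")[210:300,290:370],(400,450),interpolation=cv2.INTER_CUBIC) for i in (2,3)]
cv2.imwrite("pics/c3.png",np.hstack(o))
E
```

```text
[-0.3477 -0.8094  0.2575]
False 9.2167 -0.09486257420701255 [0.9596 1.4777 0.1879] 0.3373718042668643
```

View pics/c3.png

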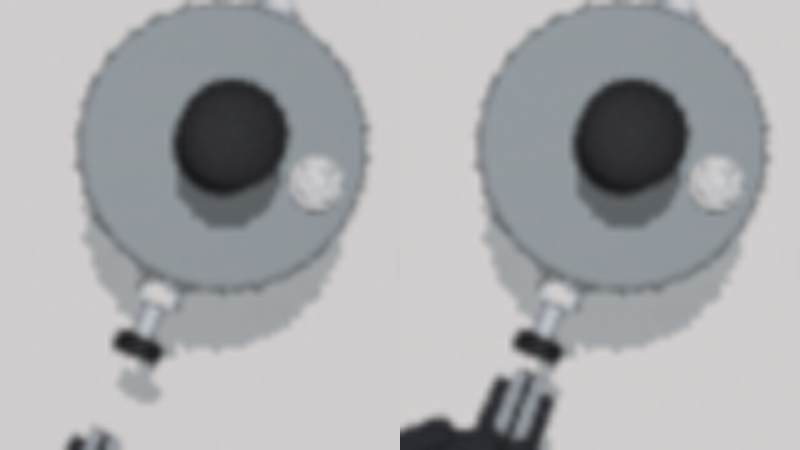

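```bash
python3 - <<'E'
from h import *
import cv2
np.set_printoptions(precision=4,suppress=True)
R=Rt(45)
P=lambda d: C(d,0,.100)-R[:,2]*.011
f0=state()["ft_force"]
h=movel(P(-.066),v=.02,threshold=6.5)
s=state();print(h,s["clock"],(s["tool_pos"]-C(0,0,0))@X, s["ft_force"]-f0,(s["ft_force"]-f0)@X)
cv2.imwrite("pics/top4.png",snapshot("top")[:,:,::-1])
cv2.imwrite("pics/scene4.png",snapshot("scene")[:,:,::-1])
E
python3 - <<'E'
import cv2,numpy as np
o=[cv2.resize(cv2.imread(f"pics/top{i}.png")[210:300,290:370],(400,450),interpolation=cv2.INTER_CUBIC) for i in (2,4)]
cv2.imwrite("pics/c4.png",np.hstack(o))
E
```

```text
False 10.525 -0.07379952069528384 [-1.1427  1.3354  0.3551] -1.5592094065879
```

View pics/c4.png

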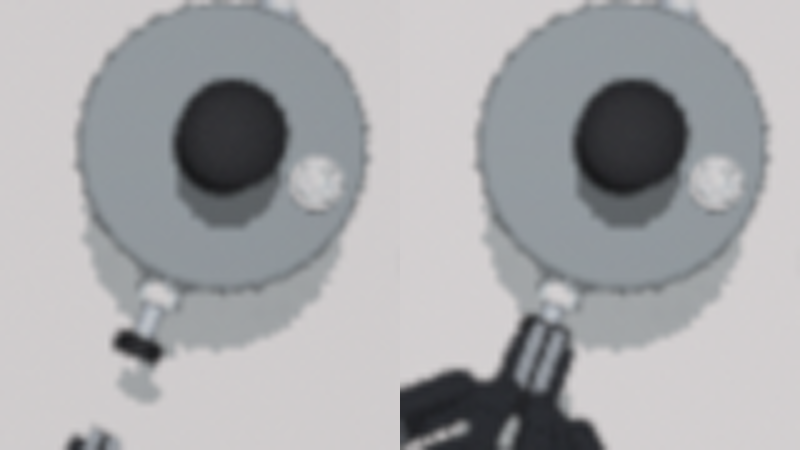

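Run:
```python
from h import *
import cv2
np.set_printoptions(precision=4,suppress=True)
t=camera_params("top")
def px(x,y): return (x/5+290,y/5+210)
for n,uv in [("tip4",px(547-400,318)),("collarfront",px(552-400,312)),("tip3",px(526-400,372)),("btnfront3",px(536-400,360)),("stem collar",px(558-400,305))]:
    for z in (.09,.106,.12): 
        w=atz(t,uv,z)-C(0,0,0); print(n,z,w@X,w@Y)
s=state();print(s["tool_pos"],s["orientation"],R:=Rt(45))
b=cv2.imread("pics/scene4.png")[190:340,240:440];cv2.imwrite("pics/c4s.png",cv2.resize(b,(800,600)))
```

```text
tip4 0.09 -0.07614281988010108 0.0001879111264370829
tip4 0.106 -0.07621042541710542 0.0005916304868581034
tip4 0.12 -0.0762695802619842 0.0009448849272264534
collarfront 0.09 -0.0729722138425002 -0.000817307084540411
collarfront 0.106 -0.07308468456245798 -0.0003993635353023103
collarfront 0.12 -0.073183096442421 -3.3662929718924444e-05
tip3 0.09 -0.10076636286887307 -0.00023292058240584584
tip3 0.106 -0.10048553667136001 0.00017675369369557218
tip3 0.12 -0.10023981374853609 0.0005352186852843606
btnfront3 0.09 -0.09443948443539908 -0.002241361823006034
btnfront3 0.106 -0.09424818577775557 -0.0018032674017834226
btnfront3 0.12 -0.09408079945231745 -0.0014199347832136234
stem collar 0.09 -0.06924498467982335 -0.0020562231146273834
stem collar 0.106 -0.06941019699438784 -0.0016207484707989512
stem collar 0.12 -0.06955475776963173 -0.001239708157449022
[0.498  0.3059 0.1078] [[ 0.3739  0.6557  0.6559]
 [ 0.9275 -0.2644 -0.2644]
 [-0.      0.7072 -0.707 ]] [[ 0.374   0.6558  0.6558]
 [ 0.9274 -0.2644 -0.2644]
 [ 0.      0.7071 -0.7071]]
```

View pics/c4s.png

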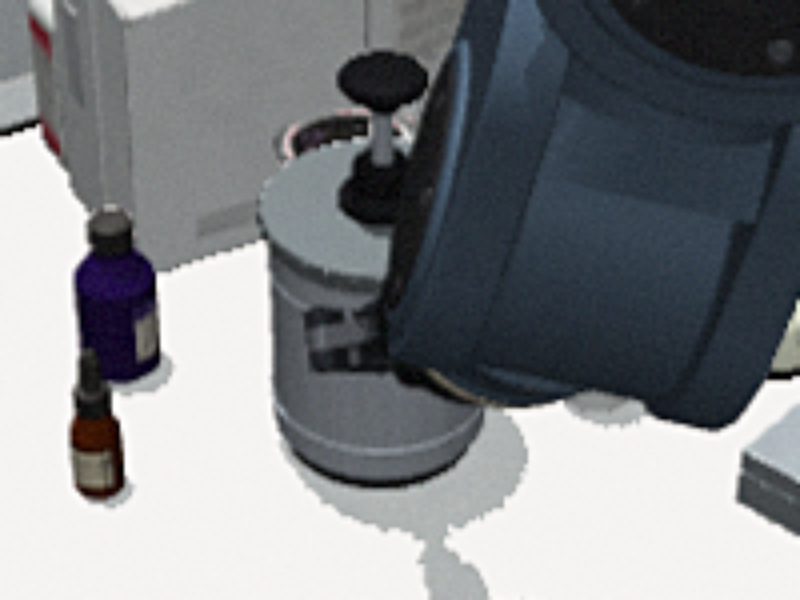

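```bash
python3 - <<'E'
from h import *
import cv2
np.set_printoptions(precision=4,suppress=True)
R=Rt(45)
P=lambda d: C(d,0,.100)-R[:,2]*.011
f0=np.array([-.35,-.81,.26])
for d in (-.064,-.062,-.060,-.058,-.056):
    h=movel(P(d),v=.02,threshold=7)
    s=state();f=s["ft_force"]-f0;print(d,h,s["clock"],(s["tool_pos"]-C(0,0,0))@X, f@X,f@Y,f[2])
    if h or f@X<-8: break
cv2.imwrite("pics/top5.png",snapshot("top")[:,:,::-1])
E
python3 - <<'E'
import cv2,numpy as np
o=[cv2.resize(cv2.imread(f"pics/top{i}.png")[210:300,290:370],(400,450),interpolation=cv2.INTER_CUBIC) for i in (4,5)]
cv2.imwrite("pics/c5.png",np.hstack(o))
E
```

```text
-0.064 False 10.875 -0.0716858101186245 -0.8282005897277263 0.9453389226925466 -0.4303399779658351
-0.062 False 11.125 -0.0696585263197285 -0.4378601360357203 1.1437042225030132 0.702651787732506
-0.06 False 11.375 -0.06789695535700088 -5.3643948893785165 -0.19754951955951733 1.4062916188887404
-0.058 False 11.625 -0.06611640905400254 -8.46991320632749 0.33968345254698873 3.449015075618531
```

View pics/c5.png

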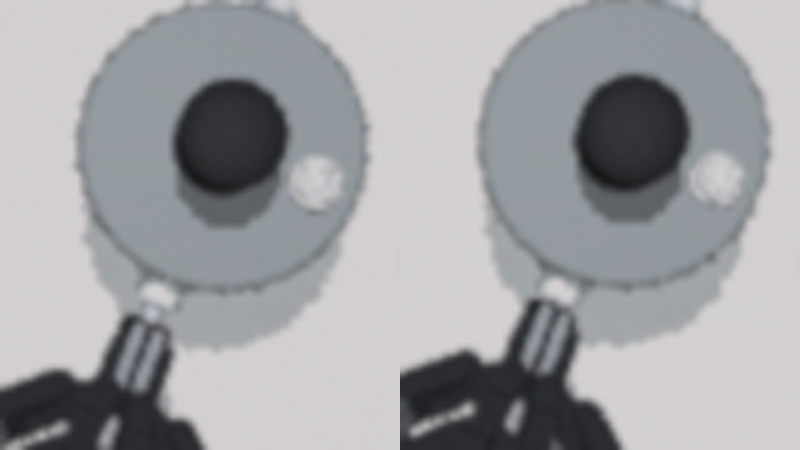

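```bash
python3 - <<'E'
from h import *
import cv2
R=Rt(45)
P=lambda d: C(d,0,.100)-R[:,2]*.011
movel(P(-.11),v=.12)
s=state();print(s["clock"],s["ft_force"])
cv2.imwrite("pics/top6.png",snapshot("top")[:,:,::-1])
E
python3 - <<'E'
import cv2,numpy as np
o=[cv2.resize(cv2.imread(f"pics/top{i}.png")[210:300,290:370],(400,450),interpolation=cv2.INTER_CUBIC) for i in (2,6)]
cv2.imwrite("pics/c6.png",np.hstack(o))
E
```

```text
12.2583 [-0.3446384  -0.01448749 -0.21083858]
```

View pics/c6.png

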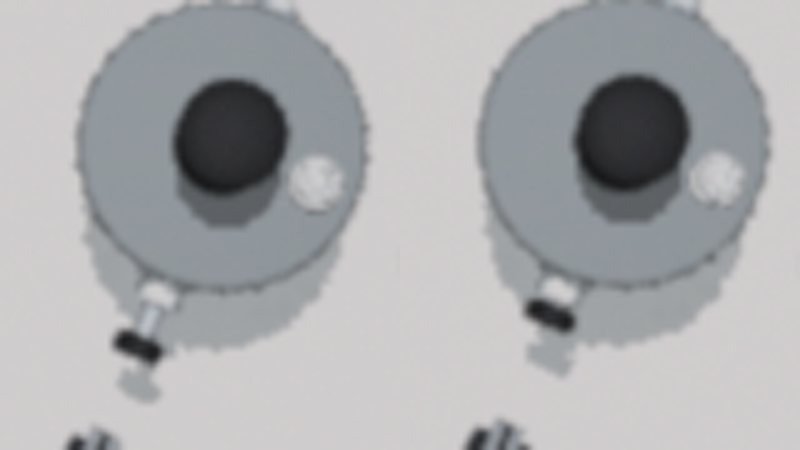

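Run:
```python
from h import *
import cv2
np.set_printoptions(precision=4,suppress=True)
t=camera_params("top")
for i in (2,6):
    im=cv2.imread(f"pics/top{i}.png").astype(int); v=im.max(2)
    def cen(x0,x1,y0,y1,thr):
        w=np.clip(thr-v[y0:y1,x0:x1],0,None); yy,xx=np.mgrid[y0:y1,x0:x1]; return (w*xx).sum()/w.sum(),(w*yy).sum()/w.sum()
    b=cen(310,328,268 if i==6 else 274,279 if i==6 else 286,90); k=cen(322,350,224,252,75)
    B=atz(t,b,.108)-C(0,0,0);Kk=atz(t,k,.207)-C(0,0,0)
    # lid circle
    g=(abs(v-150)<200)
    print(i,b,k,"btn",B@X,B@Y,"knob",Kk@X,Kk@Y,"dist",np.linalg.norm((B-Kk)[:2]))
a=[cv2.imread(f"pics/top{i}.png")[190:310,270:400].astype(np.uint8) for i in (2,6)]
f=cv2.findTransformECC(cv2.cvtColor(a[0][:80],6),cv2.cvtColor(a[1][:80],6),np.eye(2,3,dtype=np.float32),cv2.MOTION_TRANSLATION)
print(f)
```

```text
2 (np.float64(317.3396911898274), np.float64(278.8701180744778)) (np.float64(335.42836566160935), np.float64(237.7452467831765)) btn -0.08805917529914135 0.0004608690262117878 knob -0.0014409201949700217 0.0006977290336217969 dist 0.08661857895367721
6 (np.float64(319.7267441860465), np.float64(272.5830564784053)) (np.float64(335.6730824202001), np.float64(237.01858027632207)) btn -0.0739888223183264 0.0008145610654577203 knob 3.098001428887492e-05 0.0007903085670847675 dist 0.07401980630576599
(0.9778500357505719, array([[ 1.    ,  0.    ,  0.1102],
       [ 0.    ,  1.    , -0.4049]], dtype=float32))
```

```bash
sed -i 's/^A=.*; th/A=np.array([.5676,.2780]); th/' h.py
python3 - <<'E'
from h import *
import cv2
np.set_printoptions(precision=4,suppress=True)
R=Rt(45)
movel(C(-.17,0,.27),v=.25)
move_pose(C(0,0,.250),Rt(0))
s=state();f0=s["ft_force"];print(s["clock"],s["tool_pos"],f0)
cv2.imwrite("pics/scene7.png",snapshot("scene")[:,:,::-1])
cv2.imwrite("pics/top7.png",snapshot("top")[:,:,::-1])
h=movel(C(0,0,.215),v=.04,threshold=4)
s=state();print(h,s["clock"],s["tool_pos"],s["ft_force"]-f0)
b=cv2.imread("pics/scene7.png")[150:340,240:440];t=cv2.imread("pics/top7.png")[190:310,260:400]
cv2.imwrite("pics/c7.png",np.hstack([cv2.resize(b,(400,400)),cv2.resize(t,(400,400))]))
E
```

```text
14.2 [0.5669 0.2783 0.2493] [-0.0507  0.2779 -0.6199]
False 15.325 [0.5677 0.2781 0.2153] [ 0.2897 -0.7199  1.3972]
```

View pics/c7.png

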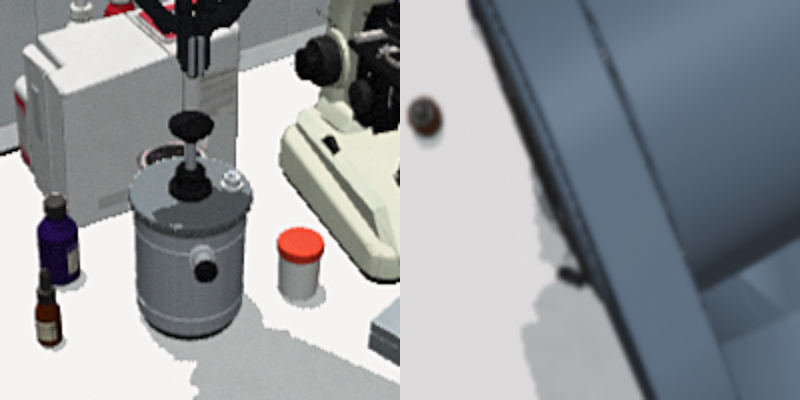

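Run:
```python
from h import *
import cv2
s=state();print(s["clock"],s["tool_pos"],s["ft_force"],s["grip_width"])
b=snapshot("scene")[150:340,240:440,::-1];w=snapshot("wrist")[:,:,::-1]
cv2.imwrite("pics/c8.png",np.hstack([cv2.resize(b,(400,400)),cv2.resize(w,(400,400))]))
```

```text
15.325 [0.56773308 0.27805377 0.21529106] [ 0.2389995  -0.44196767  0.77732357] -0.0004607567978523095
```

View pics/c8.png

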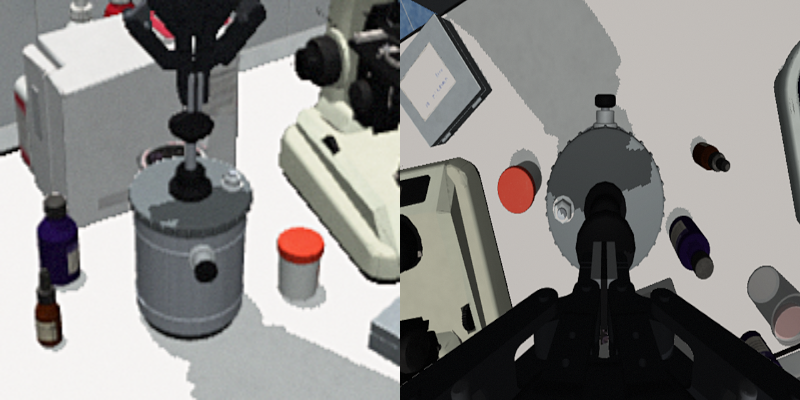

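Run:
```python
from h import *
import cv2
b=snapshot("scene");w=snapshot("wrist")
ps=camera_params("scene");pw=camera_params("wrist")
tcp=state()["tool_pos"]
for dz in (0,-.011,): print(dz,proj(ps,tcp+[0,0,dz]),proj(pw,tcp+[0,0,dz]))
print(proj(ps,C(0,0,.216)),proj(pw,C(0,0,.216)))
b=b[150:250,280:390,::-1];w=w[190:350,240:400,::-1]
cv2.imwrite("pics/c9.png",np.hstack([cv2.resize(b,(440,400),interpolation=2),cv2.resize(w,(400-40,400),interpolation=2)]))
```

```text
0 [336.58267904 206.74724301] [330.06191586 295.91707524]
-0.011 [336.51832217 211.88282122] [329.8148425  285.79102392]
[336.65414444 206.39337257] [329.83012603 296.52322189]
```

View pics/c9.png

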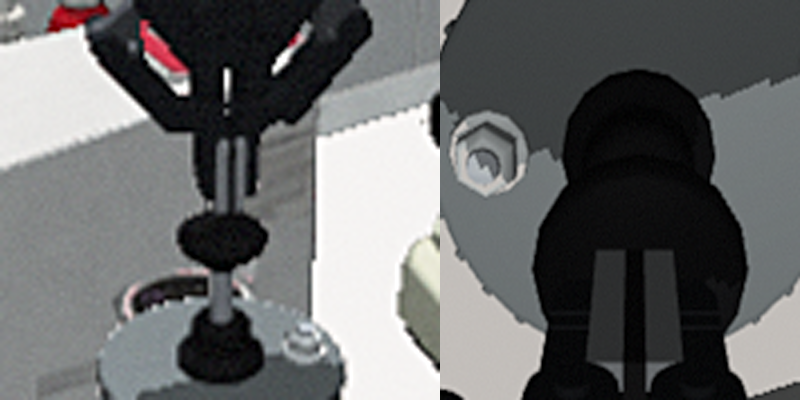

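Run:
```python
from h import *
import cv2
f0=np.array([0,0,-.6])
for z in (.211,.207,.203,.199):
    h=movel(C(0,0,z),v=.04)
    s=state();f=s["ft_force"]-f0;print(z,s["clock"],s["tool_pos"][2],f)
b=snapshot("scene")[150:250,280:390,::-1];w=snapshot("wrist")[190:350,240:400,::-1]
cv2.imwrite("pics/c10.png",np.hstack([cv2.resize(b,(440,400),interpolation=2),cv2.resize(w,(400-40,400),interpolation=2)]))
```

```text
0.211 15.775 0.21064076154322867 [0.5470183  0.67466453 0.21947792]
0.207 16.025 0.20667022952518121 [0.40054558 0.01797864 0.3287181 ]
0.203 16.275 0.20306362125555294 [ 0.94017041 -0.23094746  3.11993508]
0.199 16.525 0.19931613277747906 [0.08910852 0.29807259 7.12293572]
```

View pics/c10.png

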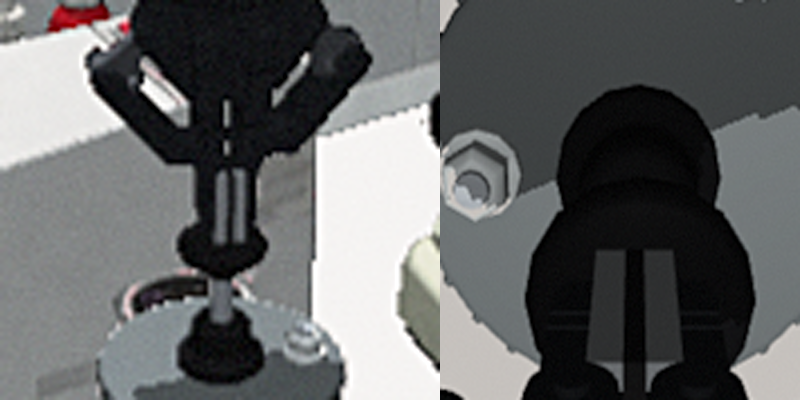

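```bash
cat >> h.py <<'E'
import cv2
def stroke(i):
    h=movel(C(0,0,.1825),v=.08,threshold=30)
    s=state();print(i,"low",h,round(s["clock"],2),s["tool_pos"].round(4),s["ft_force"].round(2))
    movel(C(0,0,.216),v=.1); sleep(.3)
    s=state();print(i,"up",round(s["clock"],2),s["tool_pos"].round(4),s["ft_force"].round(2))
    b=snapshot("scene")[150:250,280:390,::-1];w=snapshot("wrist")[150:350,200:400,::-1]
    cv2.imwrite(f"pics/st{i}.png",np.hstack([cv2.resize(b,(440,400),interpolation=2),cv2.resize(w,(360,400),interpolation=2)]))
E
python3 -c "
from h import *
stroke(1)"
```

```text
1 low False 16.98 [0.5679 0.2782 0.1829] [-0.03  0.26  7.26]
1 up 17.77 [0.5674 0.2779 0.2155] [-0.53 -0.13  0.09]
```

View pics/st1.png

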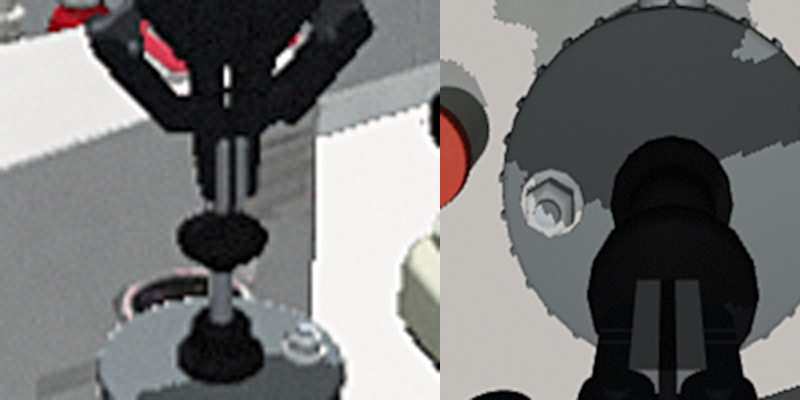

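Stroke 1: the knob is back up at (222,238) in the crop and the pin is still in. I'll carry on pumping.

```bash
python3 -c "
from h import *
stroke(2)"
```

```text
2 low False 18.43 [0.5682 0.2783 0.1828] [2.51 0.97 7.53]
2 up 19.22 [0.5674 0.2779 0.2155] [-0.62 -0.18  0.79]
```

View pics/st2.png

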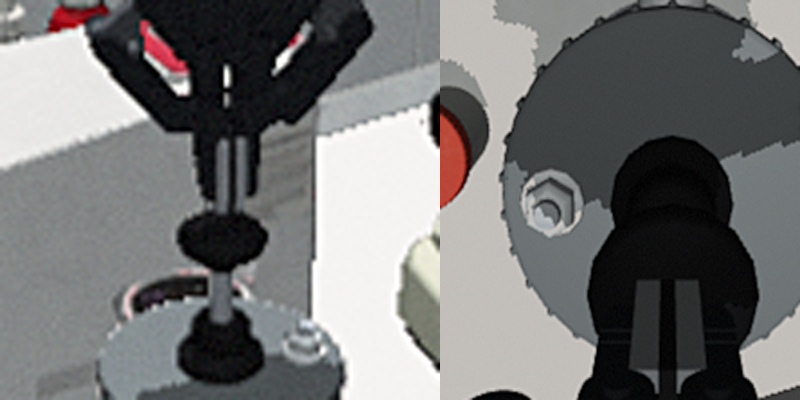

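Stroke 2: pin at about (547,213) in the wrist crop, practically unchanged. Next is stroke 3.

```bash
python3 -c "
from h import *
stroke(3)"
```

```text
3 low False 19.88 [0.5682 0.2783 0.1828] [0.25 0.54 7.63]
3 up 20.67 [0.5674 0.2779 0.2155] [-0.05  0.32 -0.15]
```

View pics/st3.png

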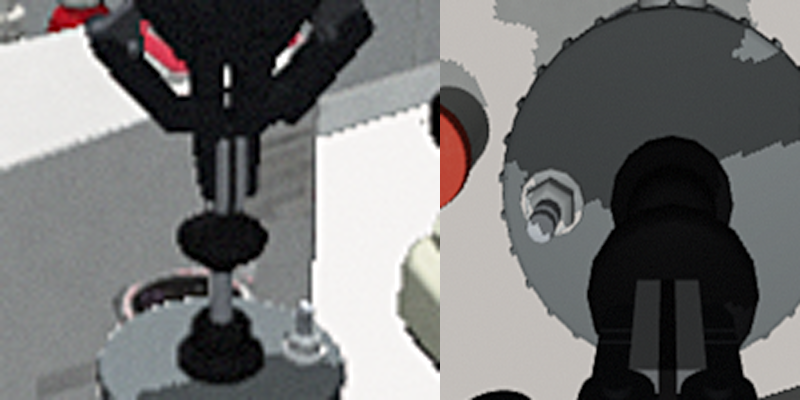

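The pin is out by about half: its top is at (305,308) in the scene crop and it was in before this stroke. Next is stroke 4.

```bash
python3 -c "
from h import *
stroke(4)"
```

```text
4 low False 21.33 [0.5682 0.2783 0.1828] [1.39 0.93 7.92]
4 up 22.12 [0.5674 0.2779 0.2155] [-0.44  0.26 -0.57]
```

View pics/st4.png

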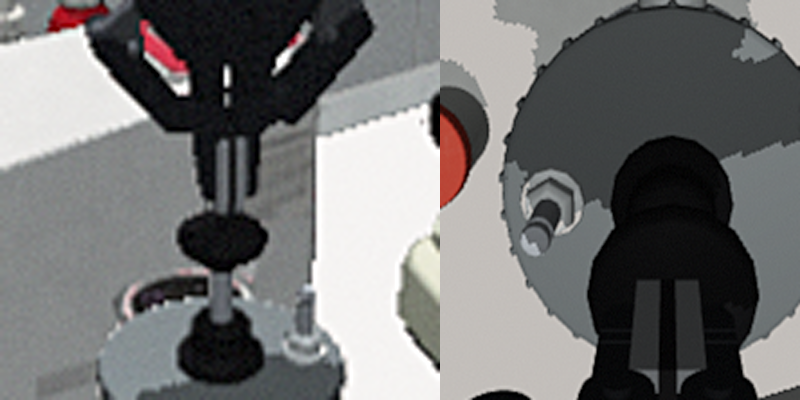

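```bash
python3 -c "
from h import *
ps=camera_params('scene');pw=camera_params('wrist')
for e in (0,.002,.007,.012,.017,.022):
    a=proj(ps,C(0,-.041,.155+e));b=proj(pw,C(0,-.041,.155+e))
    print(e,(a-[280,150])*4,(b-[200,150])*[1.8,2]+[440,0])
"
```

```text
0 [309.20708234 327.52029992] [546.70527593 203.83320846]
0.002 [309.35152576 324.03169553] [545.68487479 206.01849479]
0.007 [309.71415195 315.27353075] [543.05642896 211.64756215]
0.012 [310.07896184 306.46262499] [540.31146512 217.52616392]
0.017 [310.44597522 297.59850041] [537.44205985 223.67126887]
0.022 [310.81521212 288.68067338] [534.43955467 230.10141998]
```

```bash
python3 -c "
import cv2,numpy as np
o=[]
for i in (2,3,4):
    a=cv2.imread(f'pics/st{i}.png'); 
    o.append(np.vstack([cv2.resize(a[270:370,260:340],(240,300)),cv2.resize(a[170:270,510:590],(240,300))]))
cv2.imwrite('pics/pz.png',np.hstack(o))"
```

```text
(no output)
```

View pics/pz.png

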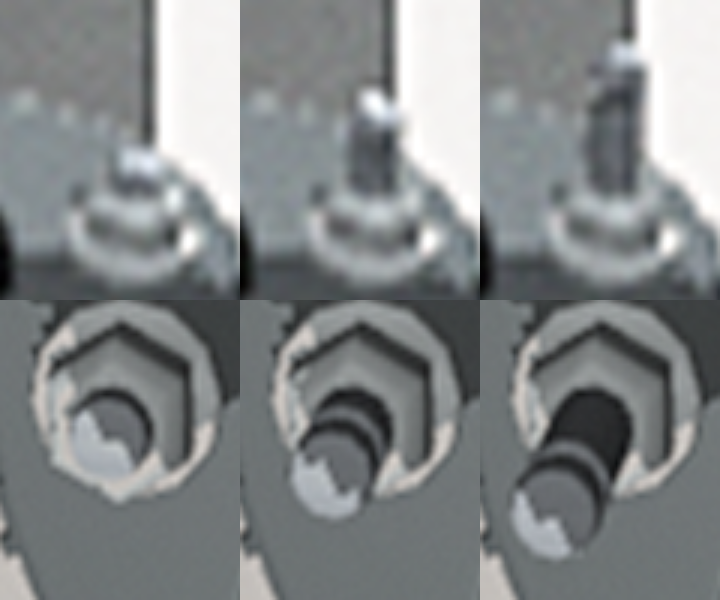

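By both cameras the pin tip has risen about 10 mm in each of the last two strokes (scene-crop rows 323, 304, 288). That fits 2, 12, 22 mm out, so it should be fully out. I'll retreat and check.

```bash
python3 -c "
from h import *
movel(C(0,0,.29),v=.15)
move_joints([1.12,-.37,-.23,1.7,0,1.4])
s=state();print(s['clock'],s['tool_pos'],s['ft_force'])
b=snapshot('scene')[:,:,::-1];t=snapshot('top')[:,:,::-1]
cv2.imwrite('pics/sceneF.png',b);cv2.imwrite('pics/topF.png',t)
cv2.imwrite('pics/F.png',np.hstack([cv2.resize(b[195:325,250:410],(400,325),interpolation=2),cv2.resize(t[180:310,255:415],(400,325),interpolation=2)]))
t0=cv2.imread('pics/top0.png')
for n,(x0,x1,y0,y1) in dict(oil=(255,280,212,238),stain=(280,305,172,202),cup=(368,400,242,275),case=(378,440,290,343),petri=(208,243,302,335),can=(300,366,206,225)).items():
    try:
        f=cv2.findTransformECC(cv2.cvtColor(t0[y0:y1,x0:x1],6),cv2.cvtColor(np.ascontiguousarray(t[y0:y1,x0:x1]),6),np.eye(2,3,dtype=np.float32),cv2.MOTION_TRANSLATION);print(n,f[0],f[1][:,2])
    except Exception as e: print(n,'ecc failed')
"
```

```text
24.6333 [0.09153543 0.1887449  0.34904543] [-0.44025791 -0.22129315  0.08979254]
oil 0.9999948460468988 [0.00145494 0.00012149]
stain 0.9999955579733119 [-0.00107435  0.00027892]
cup 0.9999912646188684 [ 0.00117136 -0.00592969]
case 0.9999855263992423 [-0.00262627  0.00239385]
petri 0.9999377426239673 [-0.01296544 -0.00075249]
can 0.9751051315263158 [ 0.20195137 -0.6317147 ]
```

View pics/F.png

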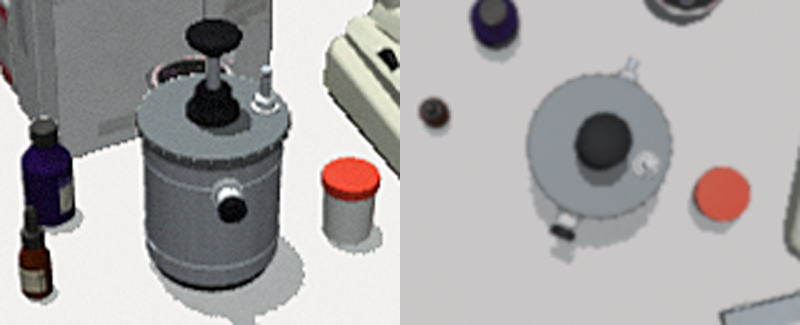

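```bash
python3 -c "
from workcell import *
job_done();print(state()['clock'])"
```

```text
the job is handed in; nothing more can be done
the job is handed in; nothing more can be done
```

The canister is up to pressure as far as the cameras show, and I handed the job in at about 25 s of the 58 s allowed. I pushed the vent in first with the closed fingertips, then gave the knob four strokes of about 22 mm, letting it spring back each time.

**Last checks, with the arm clear of everything:**
- **Knob:** it is back up.
- **Pin:** after the last two strokes it had risen about 10 mm each time. Its tip is within about 2 pixels (a few millimetres) of where the fully out position (22 mm) should appear, and it was still out after I moved away.
- **Vent:** it sits close against its collar. It moved about 13 mm, a little under the 14 mm given as the most it can be open. I took it as at its stop because the push had risen to about 8.5 N and was starting to move the can, and pumping then built pressure.
- **Bystanders:** all five show no movement in the top camera.

**What disagreed:**
- **Canister moved:** that last bit of the vent push slid the canister about 1 mm.
- **Fingertip position:** the closed fingertips touched the knob with the tool origin at about 0.204 m. The stated 11 mm ahead would put contact at 0.227 m. I therefore found both contacts by force, creeping in, and did not rely on that figure.

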